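# Set up a tube and its saddle bracket in the tacking jig

### The job

Take the longer of the two steel tubes from the wooden rack, lay it down in both vee stands of the tacking jig with one end butted against the jig's stop plate, and then swing the jig's hold-down arm over until it lies on the tube. Last, set the saddle bracket (the one with the inverted-vee foot) upright astride the clamped tube, its foot straight along the tube and its middle in line with the brass pointer, and leave it there. Set things down without dropping them, and leave the pointer and everything else on the bench where they are.

Things in the scene. Friction and masses are not known exactly. Their poses are not given: they have to be found in the camera images.
- tube_long: Longer steel tube, 28 mm outside diameter, 260 mm long, 0.34 kg more or less; origin at its middle on its axis, x along the tube (it may be rolled about x; both ends alike). Starts in one of the two rows of the rack, its axis 47 mm above the bench.
- tube_short: Shorter steel tube, 28 mm diameter, 160 mm long, in the other row of the rack, 80 mm beside the longer one; origin at its middle, x along it. Not needed.
- rack: Fixed wooden rack, 160 x 190 mm, 53 mm high: two notched strips, 18 mm thick, at x = -60 and +60 mm, carry two tubes lying along x, at y = -40 and +40 mm; open between the strips (floor 10 mm high). Origin at the centre of its underside.
- jig: Fixed tacking jig on an aluminium base plate 120 (x) x 300 (y) x 10 mm; origin at the centre of its underside, x roughly away from the robot. Two narrow vee stands, 16 mm thick, at y = -75 and +75 mm, tops at z = 104 mm, hold a tube along y: a seated 28 mm tube has its axis at x = 0, z = 95 mm. Hold-down arm's post at x = -50, y = -105 mm, 125 mm high.
- stop (a point): Middle of the stop plate's face at the jig's +y end (jig x = 0, y = +135, z = 95 mm), facing jig -y; axes as the jig's. The plate is 56 mm wide, 8 mm thick, top at z = 128 mm. A long tube butted against it has its middle at jig y = +5 mm.
- clamp (a joint): Hinge of the hold-down arm, rad: 0 = level and lying on a seated tube, about 1.57 = standing upright, more = leaning back towards -x (open, as it starts). It stays where it is left; about 2 N at its end moves it. Hinge axis along jig y at x = -50, z = 114 mm. The arm is a steel bar 14 mm wide (y), 10 mm thick, reaching 105 mm from the hinge, towards jig +x when down.
- clamp_grip (a point): Centre of the black round grip (16 mm diameter, 24 mm long, along y) at the free end of the hold-down arm, 97 mm from its hinge.
- pointer_tip (a point): Top of the slim brass pointer that stands on a track on the jig's far edge (jig x = +50 mm, tip at z = 66 mm), between the stands, at jig y from -35 to +35 mm; axes as the jig's. Marks where along the tube the middle of the saddle goes.
- saddle: Saddle bracket, steel, 0.16 kg: 90 degree inverted-vee foot, 36 mm long (y), 64 mm wide (x), plates 5 mm; on its ridge an upright tab 8 mm thick (x), 30 mm long (y), 28 to 62 mm above the underside. Origin at the centre of the underside; inside corner of the vee 28 mm above it: astride the seated tube the origin is at jig z = 86.5 mm. Both ways round alike.
- bracket: L-shaped steel bracket, base 60 x 40 x 6 mm, upright leg 56 mm high at its +x end; origin at the centre of its underside. Not needed.
- hammer: Hammer lying on the bench, handle along its -x. Not needed.
- dolly: Rounded steel dolly block, 70 x 50 x 32 mm. Not needed.
- jar: White jar, 68 mm diameter, 90 mm high. Not needed.
- brush: Brush lying on the bench. Not needed.
Mind the look-alikes: they are no part of the job. Leave any pink look-alike of the saddle alone.

How it is judged:
On the way, in this order (a step that is already met when the one before it is completed fails the run):
1. the longer tube lies in both vees, butted against the stop plate, with the hold-down arm still open (x of tube_long in the frame of jig between -0.005 and 0.005 m and y of tube_long in the frame of jig between 0.001 and 0.009 m and z of tube_long in the frame of jig between 0.09 and 0.1 m and angle between the x axis of tube_long and the y axis of jig, either way round below 0.05 rad and value of joint clamp above 0.8 rad), for 0.2 s.
2. the hold-down arm lies on the seated tube, the saddle not yet on it (x of tube_long in the frame of jig between -0.005 and 0.005 m and y of tube_long in the frame of jig between 0.001 and 0.009 m and z of tube_long in the frame of jig between 0.09 and 0.1 m and angle between the x axis of tube_long and the y axis of jig, either way round below 0.05 rad and value of joint clamp between -0.1 and 0.08 rad and not (x of saddle in the frame of jig between -0.008 and 0.008 m and z of saddle in the frame of jig between 0.081 and 0.092 m and angle between saddle's own z axis and vertical below 0.2 rad and angle between the y axis of saddle and the y axis of jig, either way round below 0.15 rad and y of saddle in the frame of pointer_tip between -0.007 and 0.007 m)), for 0.2 s.
At the end, for the whole second after the job is handed in: Long tube at rest in both vees (5 mm, 0.05 rad), its end within 4 mm of the stop; hold-down arm on it (clamp -0.1 to 0.08 rad); saddle at rest astride the tube: 8 mm sideways, origin at jig z 81-92 mm, upright within 0.2 rad, along the tube within 0.15 rad, middle within 7 mm of the pointer (x of tube_long in the frame of jig between -0.005 and 0.005 m and y of tube_long in the frame of jig between 0.001 and 0.009 m and z of tube_long in the frame of jig between 0.09 and 0.1 m and angle between the x axis of tube_long and the y axis of jig, either way round below 0.05 rad and value of joint clamp between -0.1 and 0.08 rad and x of saddle in the frame of jig between -0.008 and 0.008 m and z of saddle in the frame of jig between 0.081 and 0.092 m and angle between saddle's own z axis and vertical below 0.2 rad and angle between the y axis of saddle and the y axis of jig, either way round below 0.15 rad and y of saddle in the frame of pointer_tip between -0.007 and 0.007 m and linear speed of each of tube_long, saddle below 0.02 m/s); the robot touches nothing.
It fails at once if another thing on the bench (short tube, L bracket, hammer, dolly, jar, brush) is shifted by more than 30 mm (distance of any of tube_short, bracket, hammer, dolly, jar, brush from where it was at the start of the episode above 0.03 m).
It fails at once if the brass pointer is shifted by more than 6 mm (distance of pointer_tip from where it was at the start of the episode above 0.006 m).
It fails at once if the longer tube is dropped (faster than 0.5 m/s with no finger on it) (contact force between the fingers and tube_long below 0.1 N and linear speed of tube_long above 0.5 m/s).
It fails at once if the saddle bracket is dropped (faster than 0.5 m/s with no finger on it) (contact force between the fingers and saddle below 0.1 N and linear speed of saddle above 0.5 m/s).
It also fails if it takes over 61 s, if anything falls off the work surface, if the arm or the gripper's body presses on something with over 40 N, if the wrist force passes 120 N, or if a joint passes its speed limit or range.

### The arm

A 7-joint arm with a two-finger parallel gripper is mounted at the origin on the work surface. World frame = base frame: x ahead of the robot, y to its left, z up, the work surface at z = 0. Lengths are in m, angles in rad, forces in N, time in s.
With the tool pointing down it reaches from about 0.4 to 0.9 m from the base axis. Payload 5.5 kg.
Tool frame: the origin (TCP) lies at the very end of the fingers, on their centre line; the grasp point (between the pads) lies 19 mm behind it; z points along the fingers, y is the line along which they close (so a half turn about z gives the same grasp; the last joint's range is limited). The gripper opens to 92 mm and grips with 3 to 60 N. Pads are 19 mm wide; open, the fingers measure 130 mm over their backs; the gripper's body (75 mm by 190 mm) begins 47 mm behind the grasp point.
Start: joints at [-1.06, 0.501, -0.427, 1.55, 0.221, 1.138, -0.21], TCP at [0.159, 0.63, 0.227] pointing down, gripper open.
Joint ranges: [-2.88, 2.88], [-0.31, 2.03], [-1.54, 1.56], [0.2, 2.42], [-1.41, 4.55], [0.19, 2.02], [-2.57, 2.57]. Speed limits (rad/s): [2.57, 2.57, 3.14, 3.14, 3.14, 3.14, 3.14].

### API

Orientations are given as [roll, pitch, yaw] about the fixed x, y, z axes, in that order (R = Rz(yaw) Ry(pitch) Rx(roll)).
In Python, from bench import bot, viewer, order gives the robot as it stands.
- The arm moves only by the shell command python3 -m inch 'ROWS'. ROWS is JSON, a list of rows, each a list of 5 numbers: the shift along the tool's x, y, z in mm, then the turn about the tool's z in rad, then the finger opening in mm, from 0 to 91.8. In form: [[tx, ty, tz, yaw, gripper], ...]. A call has 1 to 10 rows; each row is the pose to reach, as a shift and turn from the pose commanded when the call began, along the tool's axes at that moment; what a row does not reach only later rows make up. A row lasts 1/12 s, in which the tool goes at most 41.7 mm and 7.16 degrees, less where a joint would pass 70% of its speed; a pose out of reach is approached as far as the arm can. A call with a gripper value outside its range is refused whole. The fingers move at their own pace and stop on an object; the grip force is fixed at half the most. Time passes only in rows, so rows that repeat a pose let the fingers close. It gives the time, the measured TCP pose, the force, the opening and the grip force at its end, in the units of the state.
- bot.sense(): the state, without advancing time (a new reading comes with each control period).
- viewer.camera(name): name is "scene" or "top"; returns a dict with "frame" (400x640x3 uint8, red, green, blue), "fx", "fy", "cx", "cy" (pixels), "R" (3x3) and "t" (3): a world point X has camera coordinates R X + t. Camera axes: x right, y down, z forward; pixel columns grow to the right and rows downward; lengths in m; the calibration is good to about 2 mm. A picture is of the moment at which its call begins. There is no depth.
- order.sign_off(): hands the job in; it is judged then, once.
The state is a dict: "time": time; "joint_pos": joint angles; "joint_vel": joint speeds; "joint_efforts": joint torques, N m; "position": TCP position; "tcp_rot": TCP orientation; "wrist_force": force on the tool from outside, world axes, zero at the start; "ft_torque": the same for the moment, N m; "finger_gap": opening from 0.0 (shut) to 1.0 (fully open); "gripper_force": force on a finger pad.
Only numpy, scipy, OpenCV 4.12 (cv2) and the standard library are available. Lean on these libraries where they do the work, as an engineer would, in place of code of your own. Each camera call takes 0.05 s, during which the arm holds its last target. There are 200 camera calls.

## Working session

There is one attempt and no reset: what is moved stays moved. The work goes in short steps, Python scripts to look and compute and a shell command to move; the robot and the scene stay as the last step left them, time stands still between calls to the robot, and variables do not carry over. Pictures are saved under pics/ and viewed, at most 10 in all, crops included, and the job is handed in when it is done.

```bash
mkdir -p pics; cat > h.py <<'E'
import numpy as np, cv2
from bench import bot, viewer, order
def snap(n, tag):
    c=viewer.camera(n); cv2.imwrite(f'pics/{tag}.png',c['frame'][...,::-1]); np.savez(f'pics/{n}_cal.npz',**c); return c
def cal(n): return np.load(f'pics/{n}_cal.npz')
def ray(c,u,v,z):
    R=c['R'];t=c['t'];d=R.T@np.array([(u-c['cx'])/c['fx'],(v-c['cy'])/c['fy'],1]);o=-R.T@t
    return o+d*(z-o[2])/d[2]
def proj(c,X):
    p=c['R']@np.array(X)+c['t'];return p[0]/p[2]*c['fx']+c['cx'],p[1]/p[2]*c['fy']+c['cy']
E
python3 - <<'E'
from h import *
for n in('scene','top'):
    c=snap(n,n+'0'); print(n,c['fx'],-c['R'].T@c['t'])
s=bot.sense();print(s['position'],s['tcp_rot'],s['time'])
E
```

```text
scene 415.72711276002076 [ 1.20573053 -0.17068405  0.75568746]
top 512.1775866403782 [ 0.40808133 -0.02193319  1.64874033]
[0.15933818 0.62951734 0.2257957 ] [-3.13985293e+00 -3.36528820e-05  2.89387481e+00] 0.1
```

View pics/scene0.png

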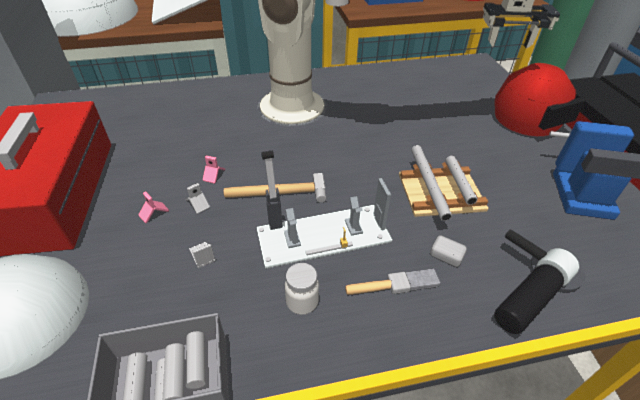

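View pics/top0.png

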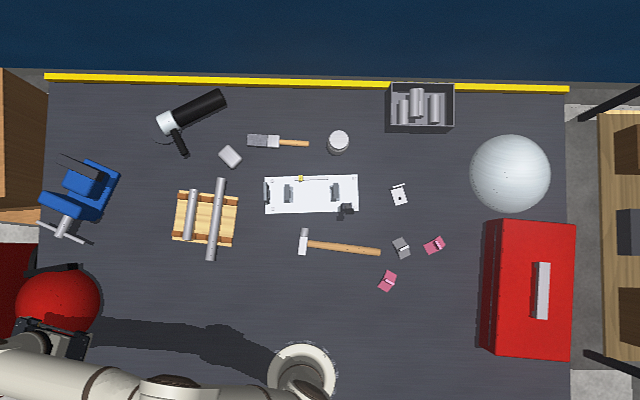

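The scene shows the long tube in the rack around (432,182), the jig around (325,235) and the grey saddle candidate at (197,198). In the top view these are at (216,218), (311,194) and (401,248). I'll enlarge the crops.

```bash
python3 - <<'E'
from h import *
t=cv2.imread('pics/top0.png');s=cv2.imread('pics/scene0.png')
def crop(i,x,y,w,h,k):return cv2.resize(i[y:y+h,x:x+w],None,fx=k,fy=k,interpolation=cv2.INTER_CUBIC)
a=crop(t,255,165,110,60,4) # 440x240
b=crop(t,370,225,80,75,4) #320x300
c=crop(t,165,170,80,100,4) #320x400
d=crop(s,245,140,160,130,4.5)  #720x585
e=crop(s,180,150,60,70,4) #240x280
o=np.zeros((600,800,3),np.uint8)
def put(im,x,y):o[y:y+im.shape[0],x:x+im.shape[1]]=im
put(a,0,0);put(b,0,250);put(c,450,0);put(e,330,250) if 0 else None
cv2.imwrite('pics/c1.png',o)
o2=np.zeros((600,800,3),np.uint8);d=crop(s,245,145,150,125,4);o2[:500,:600]=d;o2[320:600,600:800]=crop(s,185,150,50,70,4);cv2.imwrite('pics/c2.png',o2)
E
```

```text
(no output)
```

View pics/c1.png

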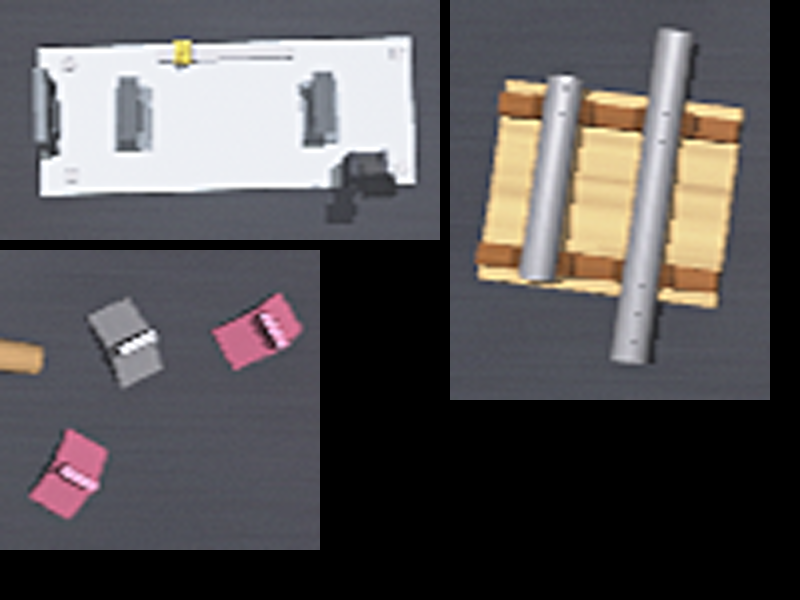

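View pics/c2.png

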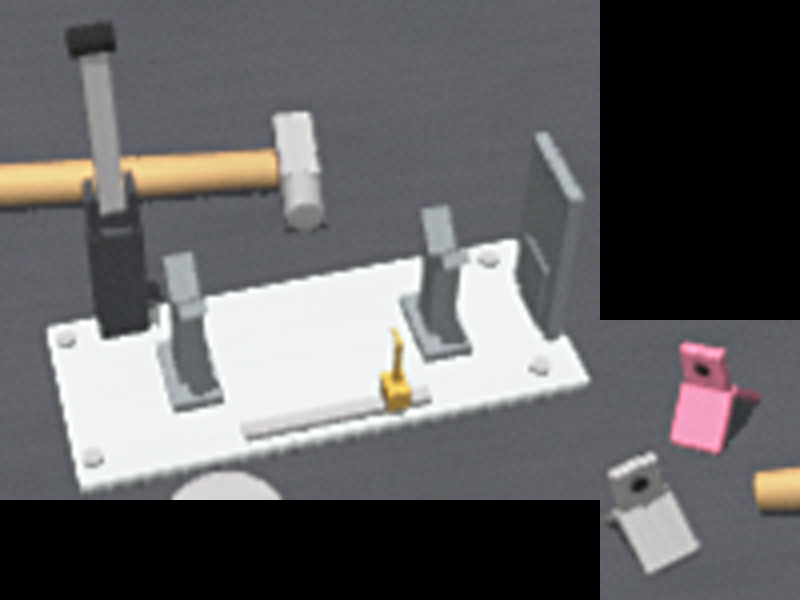

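```bash
python3 - <<'E'
from h import *
c=cal('top');s=cal('scene');A=np.array
def P(x,y,ox,oy,z,k=4,cam=c):return ray(cam,(x-.5)/k+ox,(y-.5)/k+oy,z)
j=[P(*q,255,165,.01) for q in[(37,47),(411,36),(416,184),(40,196)]]
js=[P(*q,245,145,.01,cam=s) for q in[(588,380),(82,490),(48,326),(515,238)]]
for n,J in(('jtop',j),('jscene',js)):
    J=A(J);ctr=J.mean(0);v=(J[0]-J[1]+J[3]-J[2]);yaw=np.arctan2(-v[0],v[1]);print(n,ctr,yaw,np.linalg.norm(v)/2,np.linalg.norm(J[0]-J[3]))
print('tip',P(395,330,245,145,.066,cam=s),'tiptop',P(181,42,255,165,.066))
for z in(.047,):
  a=P(224,30,165,170,z);b=P(180,362,165,170,z);print('tube',(a+b)/2,np.arctan2(*(a-b)[1::-1]),np.linalg.norm(a-b))
k=A([P(x,y-250,370,225,0) for x,y in[(88,314),(131,297),(163,370),(124,387)]])
print('saddle',k.mean(0));v=k[0]-k[1]+k[3]-k[2];w=k[0]+k[1]-k[2]-k[3]
print('y ang',np.arctan2(v[1],v[0]),np.linalg.norm(v)/2,'x ang',np.arctan2(w[1],w[0]),np.linalg.norm(w)/2)
a=P(120,102,370,225,.062);b=P(155,84,370,225,.062);print('tab',(a+b)/2,np.arctan2(*(a-b)[1::-1]),np.linalg.norm(a-b))
ks=A([P(x,y,185,150,0,cam=s) for x,y in[(50+0,255),(98,228)]]);ks=A([P(652-600,572-320,185,150,0,cam=s),P(699-600,545-320,185,150,0,cam=s)]);print('front edge scene',ks.mean(0),ks[1]-ks[0])
for u,v in((625,475),(657,455)):print(P(u-600,v-320,185,150,.062,cam=s))
E
```

```text
jtop [ 0.57976222 -0.02135952  0.01      ] 0.052086784060753885 0.30167401384438375 0.12030227241601923
jscene [ 0.58097975 -0.01898582  0.01      ] 0.056562365652475334 0.29741559567236864 0.1203704914923801
tip [0.61999715 0.01702489 0.066     ] tiptop [0.63069267 0.01506674 0.066     ]
tube [0.49159781 0.27679195 0.047     ] -0.09400995660108678 0.26116964044165236
saddle [ 0.41222251 -0.31427207  0.        ]
y ang 1.979468949087765 0.035882055936358896 x ang 0.446056639893209 0.06413152557465149
tab [ 0.41142579 -0.31182134  0.062     ] 2.060052167963094 0.030639268471862144
front edge scene [ 0.43518074 -0.29482425  0.        ] [-0.01813534  0.02916815  0.        ]
[ 0.4207143  -0.31358293  0.062     ]
[ 0.40621645 -0.29451577  0.062     ]
```

```bash
cat >> h.py <<'E'
JO=np.array([.5802,-.0203]);JY=.054
def jig(x,y):
    c,s=np.cos(JY),np.sin(JY);return JO+[c*x-s*y,s*x+c*y]
def injig(p):
    c,s=np.cos(JY),np.sin(JY);d=np.array(p)[:2]-JO;return np.array([c*d[0]+s*d[1],-s*d[0]+c*d[1]])
def need(x,y,z,yaw):
    s=bot.sense();p=np.array(s['position']);w=s['tcp_rot'][2];d=np.array([x,y,z])-p
    print('tx %.1f ty %.1f tz %.1f turn %.3f'%(*(1000*np.array([np.cos(w)*d[0]+np.sin(w)*d[1],np.sin(w)*d[0]-np.cos(w)*d[1],-d[2]])),-((yaw-w+np.pi)%(2*np.pi)-np.pi)))
E
python3 -c "
from h import *
need(.4916,.2768,.15,3.048)"
```

```text
tx -408.6 ty -260.5 tz 75.8 turn -0.154
```

```bash
python3 -m inch '[[-300,-190,40,-0.1,50],[-300,-190,40,-0.1,50],[-300,-190,40,-0.1,50],[-300,-190,40,-0.1,50],[-300,-190,40,-0.1,50],[-300,-190,40,-0.1,50],[-300,-190,40,-0.1,50],[-300,-190,40,-0.1,50],[-300,-190,40,-0.1,50],[-300,-190,40,-0.1,50]]'; python3 -c "
from h import *
need(.4916,.2768,.15,3.048)"
```

```text
time: 0.93
position: [0.4087, 0.3654, 0.1854]
tcp_rot: [-3.137, 0.001, 2.984]
wrist_force: [0.4, -0.4, 0.1]
finger_gap: 0.541
gripper_force: 0.0
tx -95.8 ty -74.4 tz 35.4 turn -0.064
```

```bash
python3 -m inch '[[-96,-74,70,-0.06,50],[-96,-74,70,-0.06,50],[-96,-74,70,-0.06,50],[-96,-74,70,-0.06,50],[-96,-74,70,-0.06,50],[-96,-74,70,-0.06,50],[-96,-74,70,-0.06,50]]'; python3 -c "
from h import *
need(.4916,.2768,.03,3.048)
s=snap('scene','s1');t=snap('top','t1')
o=np.zeros((600,800,3),np.uint8)
o[:560,:400]=cv2.resize(cv2.imread('pics/t1.png')[165:277,165:245],None,fx=5,fy=5)
o[:500,400:]=cv2.resize(cv2.imread('pics/s1.png')[120:245,390:490],None,fx=4,fy=4)
cv2.imwrite('pics/c3.png',o)"
```

```text
time: 1.52
position: [0.4866, 0.2871, 0.1171]
tcp_rot: [3.14, -0.001, 3.056]
wrist_force: [-0.3, 0.9, 0.1]
finger_gap: 0.542
gripper_force: 0.0
tx -5.8 ty -9.9 tz 87.1 turn 0.008
```

View pics/c3.png

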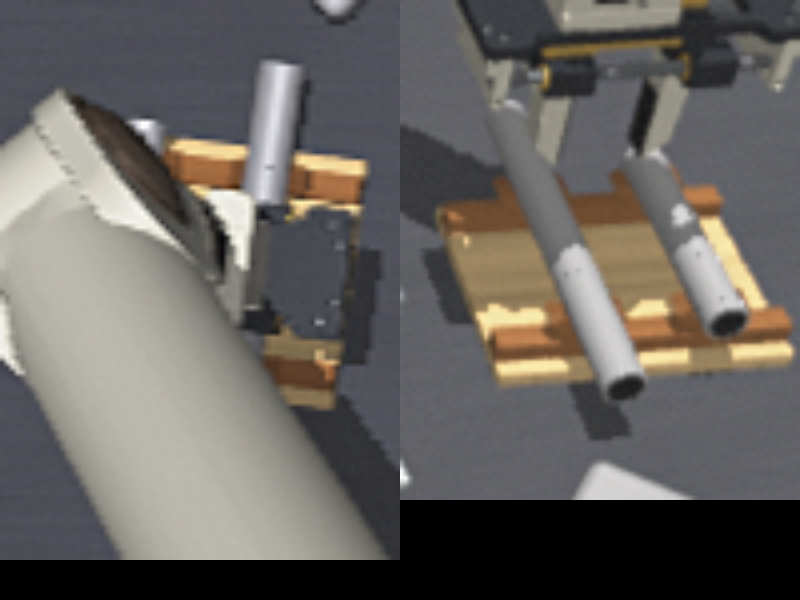

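The picture shows the gripper open over the rack, with its fingers near scene crop (550,130) and (650,120). It still needs about 10 mm of shift before lowering.

```bash
python3 -m inch '[[-6,-8,10,0.0,50],[-6,-8,10,0.0,50],[-6,-8,10,0.0,50],[-6,-8,10,0.0,50],[-6,-8,10,0.0,50]]'; python3 -c "
from h import *
need(.4916,.2768,.03,3.048)
s=cal('scene');t=cal('top')
S=cv2.imread('pics/s1.png')
# tube front end check: predicted ends
for a in(1,-1):
  e=[.4916+a*.13*np.cos(-.094),.2768+a*.13*np.sin(-.094),.047];print(proj(s,e),proj(t,e))
"
```

```text
time: 2.03
position: [0.4929, 0.2768, 0.1068]
tcp_rot: [3.141, 0.0, 3.054]
wrist_force: [0.2, 0.4, -0.2]
finger_gap: 0.543
gripper_force: 0.0
tx 1.3 ty -0.1 tz 76.8 turn 0.006
(np.float64(445.82087966477485), np.float64(217.17534356399722)) (np.float64(220.8477802928384), np.float64(177.55736428074133))
(np.float64(414.7391743991608), np.float64(149.12737123473786)) (np.float64(209.89783605654443), np.float64(260.1856896462536))
```

```bash
python3 -m inch '[[1,0,38,0.006,50],[1,0,65,0.006,50],[1,0,76,0.006,50],[1,0,76,0.006,50],[1,0,76,0.006,50]]'; python3 -m inch '[[0,0,0,0,5],[0,0,0,0,5],[0,0,0,0,5],[0,0,0,0,5],[0,0,0,0,5],[0,0,0,0,5]]'; python3 -m inch '[[0,0,-30,0,5],[0,0,-60,0,5],[0,0,-100,0,5],[0,0,-140,0,5],[0,0,-170,0,5],[0,0,-170,0,5],[0,0,-170,0,5]]';python3 -c "
from h import *
need(*jig(0,-.004),.2,np.pi/2+JY)"
```

```text
time: 2.45
position: [0.4918, 0.2769, 0.0308]
tcp_rot: [-3.141, -0.001, 3.048]
wrist_force: [0.7, 0.6, 0.5]
finger_gap: 0.544
gripper_force: 0.0
time: 2.95
position: [0.4931, 0.2784, 0.032]
tcp_rot: [3.139, 0.002, 3.048]
wrist_force: [0.6, 3.8, 5.7]
finger_gap: 0.295
gripper_force: 30.0
time: 3.53
position: [0.4927, 0.2763, 0.2021]
tcp_rot: [3.141, 0.003, 3.047]
wrist_force: [0.4, 0.3, -3.5]
finger_gap: 0.299
gripper_force: 30.0
tx -115.7 ty -291.0 tz 2.1 turn 1.422
```

```bash
python3 -m inch '[[-15,-35,0,0.12,5],[-30,-70,0,0.24,5],[-45,-105,0,0.36,5],[-55,-140,0,0.48,5],[-65,-170,0,0.6,5],[-75,-200,0,0.72,5],[-85,-230,0,0.84,5],[-95,-260,0,0.96,5],[-105,-275,0,1.08,5],[-116,-291,0,1.2,5]]'; python3 -m inch '[[0,0,0,0.11,5],[0,0,0,0.22,5],[0,0,0,0.22,5],[0,0,0,0.22,5],[0,0,0,0.22,5]]';python3 -c "
from h import *
need(*jig(0,-.004),.079,np.pi/2+JY)
s=snap('scene','s2');t=snap('top','t2')
o=np.zeros((600,800,3),np.uint8)
o[:280,:560]=cv2.resize(cv2.imread('pics/t2.png')[155:225,240:380],None,fx=4,fy=4)
o[285:,:]=cv2.resize(cv2.imread('pics/s2.png')[165:270,235:435],None,fx=4,fy=4)[:315]
cv2.imwrite('pics/c4.png',cv2.imread('pics/s2.png')[120:270,235:435].repeat(4,0).repeat(4,1))"
```

```text
time: 4.37
position: [0.5777, -0.0269, 0.1975]
tcp_rot: [-3.135, -0.001, 1.839]
wrist_force: [0.3, 1.7, -2.6]
finger_gap: 0.293
gripper_force: 30.0
time: 4.78
position: [0.5789, -0.0237, 0.1991]
tcp_rot: [-3.138, 0.0, 1.632]
wrist_force: [0.5, 0.3, -3.2]
finger_gap: 0.3
gripper_force: 30.0
tx -0.7 ty 1.4 tz 120.1 turn 0.007
```

View pics/c4.png

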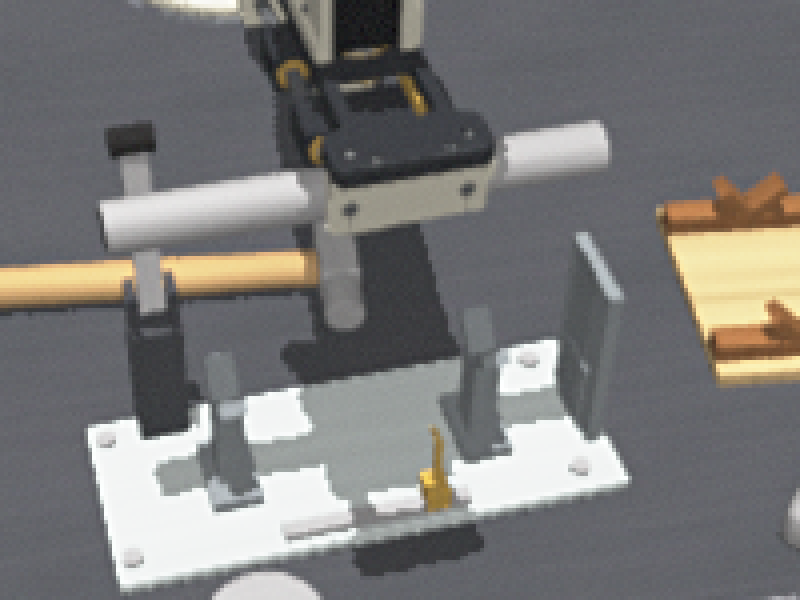

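The tube is held level above the jig. Its ends are at crop (103,227) and (605,145), the stop's top edge runs (580,237)-(618,295), and the pointer tip is at (434,430).

```bash
python3 -c "
from h import *
s=cal('scene')
for n,x,y,z in(('L',105,224,.215),('R',605,145,.215),('stop a',578,237,.128),('stop b',616,297,.128),('tip',434.5,430,.066),('standL t',220,355,.104),('standL b',230,405,.104),('stR',480,310,.104),('stRb',492,360,.104)):
  print(n,injig(ray(s,235+x/4,120+y/4,z)))
"
```

```text
L [-0.00313566 -0.12801224]
R [0.00025252 0.13320484]
stop a [-0.02487519  0.13826376]
stop b [0.02646059 0.1406157 ]
tip [0.04210563 0.03501102]
standL t [-0.00786856 -0.07381151]
standL b [ 0.02949672 -0.07654061]
stR [-0.00550772  0.07485681]
stRb [0.03317281 0.06866472]
```

```bash
python3 -m inch '[[-3,1.4,35,0.007,5],[-3,1.4,70,0.007,5],[-3,1.4,90,0.007,5],[-3,1.4,100,0.007,5],[-3,1.4,100,0.007,5],[-3,1.4,100,0.007,5]]'; python3 -m inch '[[0,0,6,0,5],[0,0,10,0,5],[0,0,13,0,5],[0,0,16,0,5],[0,0,16,0,5],[0,0,16,0,5]]';python3 -c "
from h import *
need(*jig(0,-.004),.079,np.pi/2+JY)"
```

```text
time: 5.38
position: [0.5821, -0.0268, 0.101]
tcp_rot: [3.142, -0.0, 1.622]
wrist_force: [0.7, 0.6, -2.2]
finger_gap: 0.3
gripper_force: 30.0
time: 5.88
position: [0.5817, -0.0269, 0.0847]
tcp_rot: [-3.141, 0.0, 1.621]
wrist_force: [1.1, 0.1, -3.2]
finger_gap: 0.297
gripper_force: 30.0
tx 2.6 ty -1.2 tz 5.7 turn -0.004
```

```bash
python3 -m inch '[[0,0,2,0,5],[0,0,3,0,5],[0,0,3,0,5]]'; python3 -m inch '[[0,0,2,0,5],[0,0,3,0,5],[0,0,3,0,5]]'
```

```text
time: 6.13
position: [0.5821, -0.0269, 0.0827]
tcp_rot: [3.141, -0.0, 1.621]
wrist_force: [-1.9, 0.0, 4.3]
finger_gap: 0.298
gripper_force: 30.0
time: 6.38
position: [0.5819, -0.0269, 0.0818]
tcp_rot: [3.141, -0.0, 1.621]
wrist_force: [-10.8, 0.0, 22.4]
finger_gap: 0.298
gripper_force: 30.0
```

```bash
python3 -m inch '[[0,-1.5,-2,0,5],[0,-1.5,-1,0,5],[0,-1.5,0,0,5],[0,-1.5,0,0,5],[0,-1.5,0,0,5]]'; python3 -m inch '[[0,0,1,0,5],[0,0,1,0,5],[0,0,1,0,5]]'
```

```text
time: 6.8
position: [0.5809, -0.027, 0.0809]
tcp_rot: [3.14, -0.0, 1.621]
wrist_force: [-6.6, 0.1, 17.7]
finger_gap: 0.294
gripper_force: 30.0
time: 7.05
position: [0.5807, -0.027, 0.0804]
tcp_rot: [3.141, -0.0, 1.621]
wrist_force: [-8.8, 0.4, 23.5]
finger_gap: 0.293
gripper_force: 30.0
```

```bash
python3 -m inch '[[0,-1.5,-1,0,5],[0,-1.5,-1,0,5],[0,-1.5,-1,0,5],[0,-1.5,-1,0,5]]'; python3 -m inch '[[0,-0.5,1,0,5],[0,-0.5,1,0,5],[0,-0.5,1,0,5]]'
```

```text
time: 7.38
position: [0.5796, -0.027, 0.0795]
tcp_rot: [3.14, 0.0, 1.621]
wrist_force: [-2.3, 0.4, 9.5]
finger_gap: 0.298
gripper_force: 30.0
time: 7.63
position: [0.5796, -0.027, 0.0795]
tcp_rot: [3.139, 0.0, 1.621]
wrist_force: [-3.4, 0.6, 16.0]
finger_gap: 0.297
gripper_force: 30.0
```

```bash
python3 -m inch '[[1,0,-1.5,0,5],[3,0,-1.5,0,5],[4,0,-1.5,0,5],[4,0,-1.5,0,5]]'; python3 -m inch '[[1.5,0,0,0,5],[3,0,0,0,5],[3,0,0,0,5],[3,0,0,0,5]]'
```

```text
time: 7.97
position: [0.5793, -0.0246, 0.0794]
tcp_rot: [3.14, 0.002, 1.62]
wrist_force: [1.7, -3.8, 4.3]
finger_gap: 0.298
gripper_force: 30.0
time: 8.3
position: [0.5792, -0.0219, 0.0795]
tcp_rot: [3.139, 0.002, 1.62]
wrist_force: [1.9, -4.7, 3.9]
finger_gap: 0.299
gripper_force: 30.0
```

```bash
python3 -m inch '[[1.5,0,0,0,5],[3,0,0,0,5],[3,0,0,0,5],[3,0,0,0,5]]'; python3 -m inch '[[1.5,0,0,0,5],[3,0,0,0,5],[3,0,0,0,5],[3,0,0,0,5]]'
```

```text
time: 8.63
position: [0.579, -0.019, 0.0795]
tcp_rot: [3.139, 0.002, 1.62]
wrist_force: [1.2, -6.1, 5.1]
finger_gap: 0.3
gripper_force: 30.0
time: 8.97
position: [0.579, -0.0175, 0.0795]
tcp_rot: [3.139, 0.004, 1.619]
wrist_force: [1.6, -8.7, 4.0]
finger_gap: 0.296
gripper_force: 30.0
```

```bash
python3 -m inch '[[2,0,0,0,5],[3,0,0,0,5],[3,0,0,0,5],[3,0,0,0,5]]'
```

```text
time: 9.3
position: [0.5789, -0.0174, 0.0795]
tcp_rot: [3.139, 0.007, 1.617]
wrist_force: [2.7, -14.5, 3.8]
finger_gap: 0.296
gripper_force: 30.1
```

```bash
python3 -m inch '[[-4,0,0,0,5],[-4,0,0,0,5],[-4,0,0,0,5]]'; python3 -m inch '[[0,0,0,0,40],[0,0,0,0,50],[0,0,0,0,50],[0,0,0,0,50],[0,0,0,0,50]]';python3 -m inch '[[0,0,-20,0,50],[0,0,-60,0,50],[0,0,-100,0,50],[0,0,-130,0,50],[0,0,-160,0,50],[0,0,-170,0,50],[0,0,-170,0,50]]'; python3 -c "
from h import *
need(*jig(-.14,-.105),.24,np.pi/2+JY)
snap('scene','s3');cv2.imwrite('pics/c5.png',cv2.imread('pics/s3.png')[120:270,235:435].repeat(4,0).repeat(4,1))"
```

```text
time: 9.55
position: [0.579, -0.0175, 0.0795]
tcp_rot: [3.139, 0.003, 1.619]
wrist_force: [1.9, -7.4, 3.7]
finger_gap: 0.296
gripper_force: 30.0
time: 9.97
position: [0.5771, -0.0141, 0.0787]
tcp_rot: [-3.14, -0.001, 1.622]
wrist_force: [-0.5, -0.3, 0.2]
finger_gap: 0.538
gripper_force: 0.0
time: 10.55
position: [0.5797, -0.0146, 0.2526]
tcp_rot: [3.135, -0.0, 1.621]
wrist_force: [1.2, 1.0, 0.5]
finger_gap: 0.541
gripper_force: 0.0
tx -111.2 ty -139.4 tz 12.6 turn -0.004
```

View pics/c5.png

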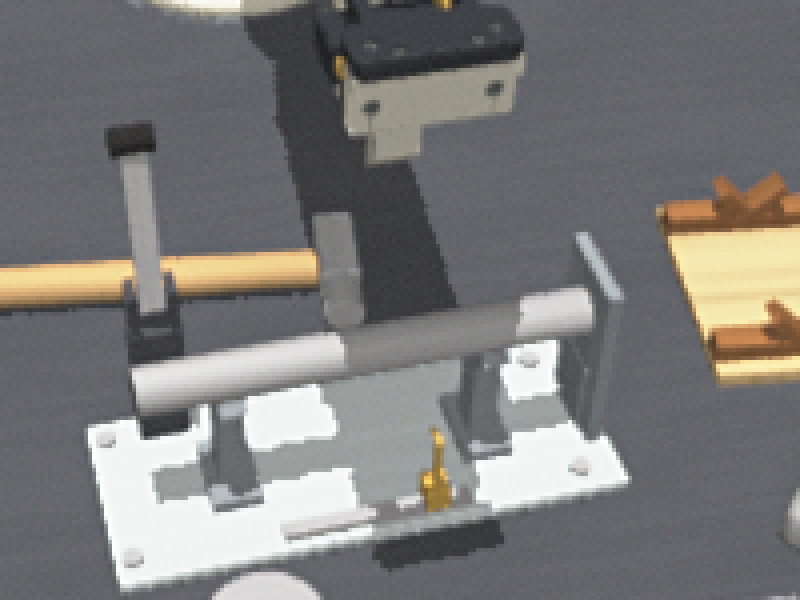

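The tube is seated in both vees and butted against the stop at crop (590,310). The hold-down grip is at crop (131,140), and the pointer tip hasn't moved, still at (434,430).

```bash
sed -i 's/JO=.*;/JO=np.array([.5793,-.0205]);/' h.py; python3 -c "
from h import *
s=cal('scene');t=cal('top')
for th in np.arange(1.6,2.6,.1):
  p=[*jig(-.05+.097*np.cos(th),-.105),.114+.097*np.sin(th)];print('%.1f'%th,np.round(p,3),np.round(proj(s,p),1),np.round(proj(t,p),1))
print('obs s 267.7,155')
need(*jig(-.165,-.105),.24,np.pi/2+JY)
"
```

```text
1.6 [ 0.532 -0.128  0.211] [268.4 159.9] [349.1 203.9]
1.7 [ 0.523 -0.129  0.21 ] [267.6 157.3] [349.2 207.3]
1.8 [ 0.513 -0.129  0.208] [266.8 155.2] [349.3 210.8]
1.9 [ 0.504 -0.13   0.206] [266.2 153.5] [349.4 214.1]
2.0 [ 0.495 -0.13   0.202] [265.6 152.3] [349.4 217.4]
2.1 [ 0.486 -0.131  0.198] [265.  151.6] [349.4 220.5]
2.2 [ 0.478 -0.131  0.192] [264.6 151.3] [349.4 223.4]
2.3 [ 0.471 -0.132  0.186] [264.2 151.4] [349.3 226.2]
2.4 [ 0.464 -0.132  0.18 ] [264. 152.] [349.2 228.7]
2.5 [ 0.457 -0.132  0.172] [263.8 152.9] [349.1 230.9]
obs s 267.7,155
tx -111.5 ty -163.9 tz 10.1 turn -0.004
```

```bash
python3 -m inch '[[-30,-40,-5,0,2],[-55,-80,-5,0,2],[-83,-120,-5,0,2],[-100,-145,-5,0,2],[-111,-160,-5,0,2],[-111,-160,10,0,2],[-111,-160,30,0,2],[-111,-160,55,0,2],[-111,-160,60,0,2],[-111,-160,60,0,2]]'; python3 -c "
from h import *
print(injig(bot.sense()['position']))
need(*jig(-.08,-.105),.19,np.pi/2+JY)
"
```

```text
time: 11.43
position: [0.4205, -0.1331, 0.1862]
tcp_rot: [-3.134, -0.002, 1.621]
wrist_force: [0.1, -0.8, -0.2]
finger_gap: 0.023
gripper_force: 0.0
[-0.16464964 -0.1038711 ]
tx -0.8 ty 84.7 tz -3.8 turn -0.004
```

```bash
python3 -m inch '[[0,15,0,0,2],[0,30,0,0,2],[0,45,0,0,2],[0,60,0,0,2],[0,75,0,0,2],[0,90,0,0,2],[0,105,0,0,2],[0,120,0,0,2],[0,130,0,0,2],[0,138,0,0,2]]'; python3 -m inch '[[0,8,6,0,2],[0,16,12,0,2],[0,24,18,0,2],[0,28,22,0,2],[0,28,22,0,2]]'; python3 -c "
from h import *
print(injig(bot.sense()['position']))
snap('scene','s4');cv2.imwrite('pics/c6.png',cv2.imread('pics/s4.png')[120:270,235:435].repeat(4,0).repeat(4,1))
"
```

```text
time: 12.27
position: [0.562, -0.1266, 0.1892]
tcp_rot: [-3.141, -0.0, 1.622]
wrist_force: [-0.4, -0.5, -0.4]
finger_gap: 0.018
gripper_force: 0.3
time: 12.68
position: [0.5892, -0.1252, 0.1656]
tcp_rot: [-3.14, -0.0, 1.621]
wrist_force: [0.1, 0.4, 0.2]
finger_gap: 0.023
gripper_force: 0.0
[ 0.00423882 -0.10508148]
```

View pics/c6.png

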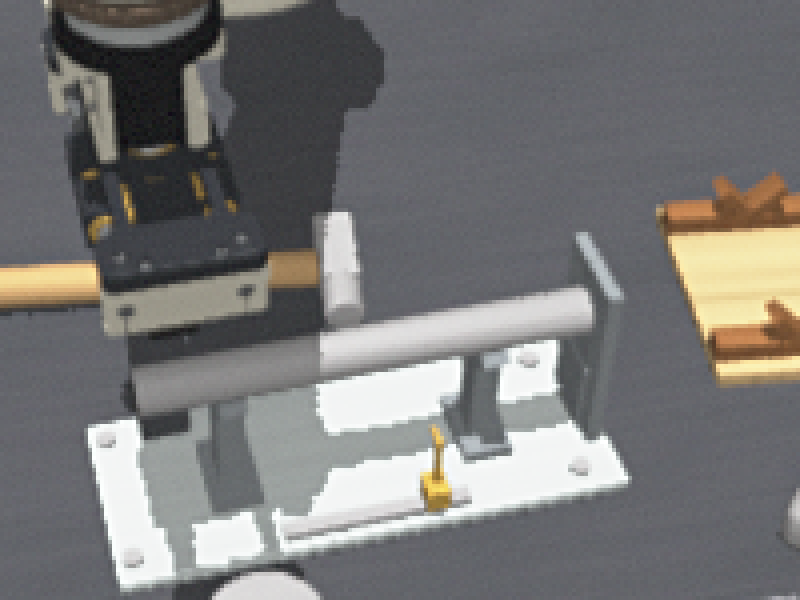

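The grip is partly hidden near crop (160,335), in front of the fingers. The tube hasn't moved. I'll go over the grip and press down.

```bash
python3 -m inch '[[0,0,-25,0,2],[0,0,-45,0,2],[0,20,-45,0,2],[0,35,-45,0,2],[0,38,-40,0,2],[0,38,-25,0,2],[0,38,-10,0,2],[0,38,5,0,2],[0,38,15,0,2],[0,38,25,0,2]]'; python3 -m inch '[[0,0,5,0,2],[0,0,10,0,2],[0,0,14,0,2],[0,0,14,0,2],[0,0,14,0,2]]'; python3 -m inch '[[0,0,2,0,2],[0,0,4,0,2],[0,0,4,0,2],[0,0,4,0,2]]'
```

```text
time: 13.57
position: [0.6405, -0.1232, 0.1487]
tcp_rot: [3.113, 0.003, 1.622]
wrist_force: [26.7, 1.0, 11.7]
finger_gap: 0.023
gripper_force: 13.3
time: 13.98
position: [0.6447, -0.1229, 0.1368]
tcp_rot: [3.105, 0.005, 1.623]
wrist_force: [29.4, 0.9, 6.3]
finger_gap: 0.019
gripper_force: 12.7
time: 14.32
position: [0.6456, -0.1229, 0.1332]
tcp_rot: [3.103, 0.005, 1.623]
wrist_force: [32.1, 1.0, 6.6]
finger_gap: 0.014
gripper_force: 13.0
```

```bash
python3 -m inch '[[0,12,0,0,2],[0,20,-5,0,2],[0,20,-30,0,2],[0,20,-65,0,2],[0,20,-70,0,2],[0,20,-70,0,2]]'; python3 -c "
from h import *
print(injig(bot.sense()['position']))
need(*jig(.018,-.105),.2,np.pi/2+JY)
snap('scene','s5');cv2.imwrite('pics/c7.png',cv2.imread('pics/s5.png')[120:270,235:435].repeat(4,0).repeat(4,1))
"
```

```text
time: 14.82
position: [0.6479, -0.1235, 0.1968]
tcp_rot: [3.138, 0.001, 1.62]
wrist_force: [-0.3, 0.3, 1.3]
finger_gap: 0.019
gripper_force: 0.0
[ 0.06293186 -0.10652927]
tx 1.3 ty -44.9 tz -3.2 turn -0.005
```

View pics/c7.png

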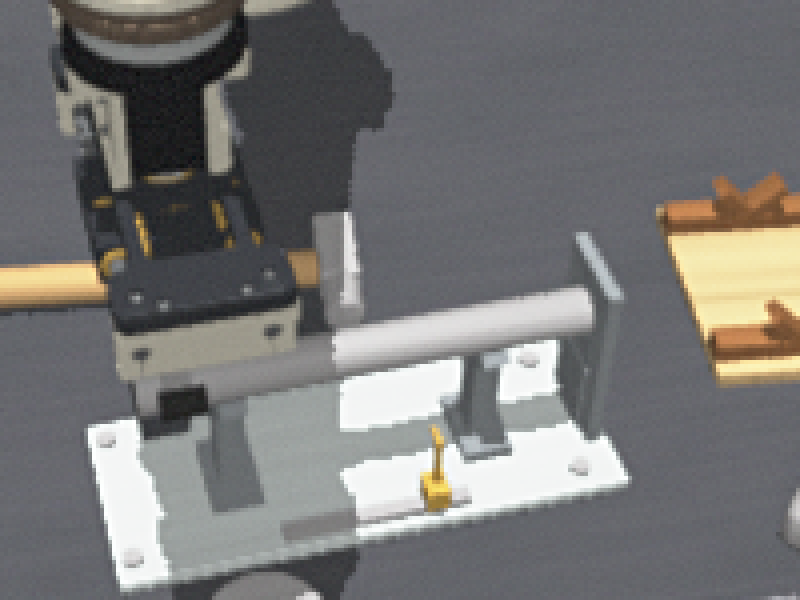

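The grip now shows at crop (183,402), over the tube's left end. The arm is nearly down.

```bash
python3 -c "
from h import *
s=cal('scene')
for th in np.arange(0,.7,.1):
  p=[*jig(-.05+.097*np.cos(th),-.105),.114+.097*np.sin(th)];print('%.1f'%th,np.round(proj(s,p),1))
"; python3 -m inch '[[0,-20,0,0,2],[0,-30,0,0,2],[0,-30,0,0,2],[0,-30,20,0,2],[0,-30,35,0,2],[0,-30,35,0,2]]'
```

```text
0.0 [280.5 226.3]
0.1 [280.2 223. ]
0.2 [279.8 219.3]
0.3 [279.3 215.3]
0.4 [278.7 211. ]
0.5 [278.1 206.5]
0.6 [277.3 201.9]
time: 15.37
position: [0.614, -0.1235, 0.1545]
tcp_rot: [-3.134, -0.002, 1.621]
wrist_force: [-1.0, 1.0, -0.3]
finger_gap: 0.024
gripper_force: 0.0
```

```bash
python3 -m inch '[[0,0,10,0,2],[0,0,18,0,2],[0,0,24,0,2],[0,0,29,0,2],[0,0,32,0,2],[0,0,32,0,2]]'; python3 -m inch '[[0,0,2,0,2],[0,0,3,0,2],[0,0,3,0,2],[0,0,3,0,2]]'
```

```text
time: 15.87
position: [0.6169, -0.1241, 0.1266]
tcp_rot: [-3.141, -0.0, 1.621]
wrist_force: [-0.5, -0.3, 0.2]
finger_gap: 0.023
gripper_force: 0.0
time: 16.2
position: [0.6173, -0.1242, 0.1244]
tcp_rot: [3.141, 0.0, 1.621]
wrist_force: [0.4, 0.2, -0.5]
finger_gap: 0.022
gripper_force: 0.0
```

```bash
python3 -m inch '[[0,0,2,0,2],[0,0,3,0,2],[0,0,3,0,2],[0,0,3,0,2]]'; python3 -m inch '[[0,0,2,0,2],[0,0,3,0,2],[0,0,3,0,2],[0,0,3,0,2]]'
```

```text
time: 16.53
position: [0.6171, -0.1242, 0.1211]
tcp_rot: [-3.141, -0.0, 1.621]
wrist_force: [0.1, -0.9, 0.3]
finger_gap: 0.023
gripper_force: 0.0
time: 16.87
position: [0.6175, -0.1242, 0.1188]
tcp_rot: [3.141, 0.0, 1.621]
wrist_force: [-1.5, -0.8, 5.7]
finger_gap: 0.022
gripper_force: 2.4
```

```bash
python3 -m inch '[[0,0,2,0,2],[0,0,4,0,2],[0,0,4,0,2],[0,0,4,0,2]]';  python3 -m inch '[[0,0,-20,0,2],[0,0,-60,0,2],[0,0,-100,0,2],[0,0,-110,0,2],[0,-30,-110,0,20],[0,-60,-110,0,20],[0,-60,-110,0,20]]'; python3 -c "
from h import *
print(injig(bot.sense()['position']))
need(.4115,-.313,.15,2.03)
snap('scene','s6');cv2.imwrite('pics/c8.png',cv2.imread('pics/s6.png')[120:270,235:435].repeat(4,0).repeat(4,1))
"
```

```text
time: 17.2
position: [0.6177, -0.1244, 0.1173]
tcp_rot: [3.14, -0.0, 1.621]
wrist_force: [-8.2, 1.1, 20.6]
finger_gap: 0.021
gripper_force: 10.4
time: 17.78
position: [0.5513, -0.1282, 0.2233]
tcp_rot: [-3.136, -0.001, 1.618]
wrist_force: [-0.7, 0.3, -0.2]
finger_gap: 0.184
gripper_force: 0.0
[-0.03381806 -0.10607675]
tx -177.9 ty -148.4 tz 73.3 turn -0.412
```

View pics/c8.png

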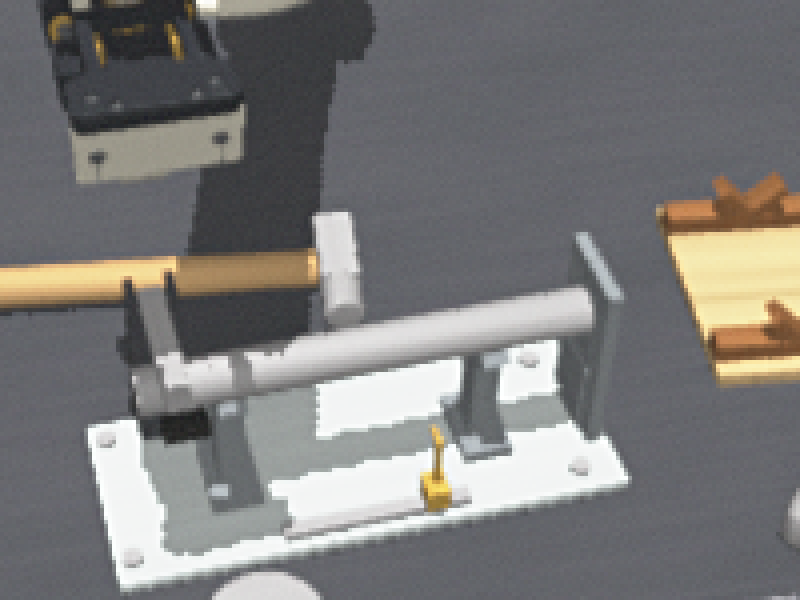

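The arm is down: the grip at crop (183,427) matches angle 0, and the tube and pointer are unmoved. I've used all ten picture views, so the remaining measurements go through image code.

```bash
cat > fit.py <<'E'
from h import *
from scipy.optimize import minimize
w,L=.032,.018
def pr(xs,zs,l): return np.array([[x,y,z] for x,z in zip(xs,zs) for y in(-l,l)])
M=[pr([0,.028+.004,.032,.0],[.028,0,.0035,.0355],L),pr([0,-.032,-.032,0],[.028,0,.0035,.0355],L),pr([-.004,.004,.004,-.004],[.028,.028,.062,.062],.015)]
def sil(c,p,z0,shape=(400,640),k=4):
    m=np.zeros((shape[0]*k,shape[1]*k),np.uint8);cs,sn=np.cos(p[2]),np.sin(p[2])
    for V in M:
        X=np.c_[cs*V[:,0]-sn*V[:,1]+p[0],sn*V[:,0]+cs*V[:,1]+p[1],V[:,2]+z0]
        q=np.array([proj(c,x) for x in X]);h=cv2.convexHull((((q+.5)*k-.5)*16).astype(np.int32))
        cv2.fillConvexPoly(m,h,255,shift=4)
    return cv2.resize(m,shape[::-1],interpolation=cv2.INTER_AREA)/255.
def fit(obs,p0,z0):   # obs: list of (cam, mask)
    f=lambda p:sum(np.abs(sil(c,p,z0)-m).sum() for c,m in obs)
    r=min((minimize(f,np.array(p0)+d,method='Nelder-Mead',options=dict(initial_simplex=np.array(p0)+d+np.array([[0,0,0],[.006,0,0],[0,.006,0],[0,0,.15]]),maxiter=120)) for d in([0,0,0],[.002,-.003,.05])),key=lambda r:r.fun)
    return r.x,r.fun,f(p0)
def brightmask(c,u,v,r,th=95):
    f=c['frame'].astype(int);g=f.mean(2);m=np.zeros(g.shape);s=np.s_[v-r:v+r,u-r:u+r]
    b=((g>th)&(np.ptp(f,axis=2)<25))[s].astype(np.uint8)
    n,l,st,ce=cv2.connectedComponentsWithStats(b);i=1+st[1:,4].argmax();m[s]=l==i;return m
E
python3 - <<'E'
from fit import *
o={};
for n in('top','scene'):
    o[n]={**dict(cal(n)),'frame':cv2.imread(f'pics/{n}0.png')[...,::-1]}
mt=brightmask(o['top'],401,248,16);ms=brightmask(o['scene'],197,198,18)
print(mt.sum(),ms.sum())
p0=[.4115,-.311,.45]
for obs in([(o['top'],mt)],[(o['scene'],ms)],[(o['top'],mt),(o['scene'],ms)]):print(fit(obs,p0,0))
for n in o:
    f=o[n]['frame'].astype(int);y=(f[...,0]-f[...,2]>70)&(f[...,1]-f[...,2]>40)
    w=np.zeros_like(y);(w.__setitem__(np.s_[225:250,335:355],1) if n=='scene' else w.__setitem__(np.s_[170:186,290:310],1))
    v,u=np.nonzero(y&w);print(n,len(u),u.min(),u.max(),v.min(),v.max(),u.mean(),v.mean(),[(k,u[v==k].mean()) for k in sorted(set(v))][:6])
E
```

```text
235.0 1163.0
(array([ 0.41277724, -0.31225382,  0.4477898 ]), np.float64(29.023529411764702), np.float64(39.44705882352941))
(array([ 0.40917156, -0.31068051,  0.49174988]), np.float64(778.1764705882354), np.float64(796.3098039215686))
(array([ 0.41107662, -0.3113113 ,  0.46934236]), np.float64(829.8392156862745), np.float64(835.756862745098))
top 25 298 302 175 180 300.4 177.4 [(np.int64(175), np.float64(300.0)), (np.int64(176), np.float64(300.5)), (np.int64(177), np.float64(300.5)), (np.int64(178), np.float64(300.5)), (np.int64(179), np.float64(300.5)), (np.int64(180), np.float64(300.5))]
scene 67 340 347 227 246 343.65671641791045 239.7462686567164 [(np.int64(227), np.float64(343.0)), (np.int64(228), np.float64(343.5)), (np.int64(229), np.float64(344.0)), (np.int64(230), np.float64(344.5)), (np.int64(231), np.float64(344.5)), (np.int64(232), np.float64(344.0))]
```

```bash
python3 -m inch '[[-40,-35,0,-0.1,40],[-75,-65,0,-0.2,40],[-105,-90,0,-0.3,40],[-140,-120,0,-0.4,40],[-165,-140,0,-0.41,40],[-178,-148,30,-0.41,40],[-178,-148,73,-0.41,40],[-178,-148,73,-0.41,40],[-178,-148,73,-0.41,40]]'
```

```text
time: 18.58
position: [0.4172, -0.3113, 0.1492]
tcp_rot: [-3.139, -0.005, 2.03]
wrist_force: [1.2, 0.9, 1.0]
finger_gap: 0.435
gripper_force: 0.0
```

```bash
python3 - <<'E'
from fit import *
o={n:{**dict(cal(n)),'frame':cv2.imread(f'pics/{n}0.png')[...,::-1]} for n in('top','scene')}
mt=brightmask(o['top'],401,248,16)
for th in(105,120,130):
    ms=brightmask(o['scene'],197,198,18,th);print(th,ms.sum(),sil(o['scene'],[.4115,-.311,.45],0).sum(),fit([(o['scene'],ms)],[.4115,-.311,.45],0)[:2])
t=o['top'];s=o['scene']
for z in(.02,.04,.066):print('ptr top',injig(ray(t,300.5,177.4,z)))
print('tip s',injig(ray(s,343.2,226.8,.066)),'stalk s',injig(ray(s,344.3,231,.058)))
# jig-x=50 plane: pointer jig y giving u in scene
for y in(.028,.031,.034):print(y,proj(s,[*jig(.05,y),.066]),proj(s,[*jig(.05,y),.02]),proj(t,[*jig(.05,y),.03]))
print('tube stop-end etc', [proj(s,[*jig(.028,.135),.128]),proj(s,[*jig(-.028,.135),.128])])
need(.412,-.312,.036,2.025)
E
```

```text
105 410.0 422.0705882352941 (array([ 0.40922529, -0.31043211,  0.50691838]), np.float64(60.886274509803926))
120 265.0 422.0705882352941 (array([ 0.40992328, -0.30988007,  0.46407901]), np.float64(168.90588235294115))
130 251.0 422.0705882352941 (array([ 0.41244932, -0.31003673,  0.50114792]), np.float64(178.21176470588233))
ptr top [0.05317406 0.03246839]
ptr top [0.05042076 0.0321656 ]
ptr top [0.04684147 0.03177198]
tip s [0.04080305 0.03487487] stalk s [0.04661834 0.03602235]
0.028 (np.float64(341.4775660521186), np.float64(230.42645346898317)) (np.float64(340.51569941145897), np.float64(243.77267766073084)) (np.float64(301.87266426696596), np.float64(177.9159404224855))
0.031 (np.float64(342.7796185327678), np.float64(230.1654063169218)) (np.float64(341.7742170886435), np.float64(243.51211637894215)) (np.float64(300.93100468429935), np.float64(177.94614382642445))
0.034 (np.float64(344.07998302599594), np.float64(229.90469758770865)) (np.float64(343.0311584894602), np.float64(243.2518814466346)) (np.float64(299.98929137770745), np.float64(177.9763489535396))
tube stop-end etc [(np.float64(386.64499026488465), np.float64(194.90425704313125)), (np.float64(377.4524708356704), np.float64(178.35461132070827))]
tx 1.7 ty -4.9 tz 113.2 turn 0.005
```

```bash
python3 -m inch '[[1.5,-4,35,0,40],[1.5,-4,70,0,40],[1.5,-4,90,0,40],[1.5,-4,105,0,40],[1.5,-4,112,0,40],[1.5,-4,112,0,40],[1.5,-4,112,0,40]]'; python3 -m inch '[[0,0,0,0,1],[0,0,0,0,1],[0,0,0,0,1],[0,0,0,0,1],[0,0,0,0,1],[0,0,0,0,1],[0,0,0,0,1],[0,0,0,0,1]]'; python3 -c "
from h import *
need(.412,-.312,.036,2.025)"
```

```text
time: 19.17
position: [0.4159, -0.313, 0.0405]
tcp_rot: [3.14, 0.002, 2.032]
wrist_force: [0.2, -1.1, -0.0]
finger_gap: 0.436
gripper_force: 0.0
time: 19.83
position: [0.4142, -0.3131, 0.0395]
tcp_rot: [3.141, 0.0, 2.031]
wrist_force: [0.3, -0.4, 3.6]
finger_gap: 0.084
gripper_force: 30.0
tx 2.0 ty -1.5 tz 3.5 turn 0.006
```

```bash
python3 -m inch '[[0,0,-20,0,1],[0,0,-55,0,1],[0,0,-95,0,1],[0,0,-135,0,1],[0,0,-170,0,1],[0,0,-190,0,1],[0,0,-190,0,1],[0,0,-190,0,1]]'; python3 -c "
from h import *
need(*jig(0,.030),.23,np.pi/2+JY)"
```

```text
time: 20.5
position: [0.4146, -0.313, 0.23]
tcp_rot: [3.14, 0.002, 2.031]
wrist_force: [0.1, 1.0, -2.1]
finger_gap: 0.084
gripper_force: 30.0
tx 216.4 ty 289.3 tz -0.0 turn 0.406
```

```bash
python3 -m inch '[[20,27,0,0.05,1],[43,58,0,0.1,1],[68,91,0,0.15,1],[95,126,0,0.2,1],[120,160,0,0.25,1],[145,193,0,0.3,1],[168,224,0,0.35,1],[188,250,0,0.4,1],[205,273,0,0.4,1],[216,289,0,0.406,1]]'; python3 -m inch '[[0,0,0,0,1],[0,0,0,0,1],[0,0,0,0,1],[0,0,0,0,1],[0,0,0,0,1]]'; python3 - <<'E'
from fit import *
need(*jig(0,.030),.165,np.pi/2+JY)
s=viewer.camera('scene');t=viewer.camera('top')
for n,c in(('s7',s),('t7',t)):cv2.imwrite(f'pics/{n}.png',c['frame'][...,::-1])
p=bot.sense()['position'];z0=p[2]-.0395
print(injig(p),[np.round(proj(s,[p[0],p[1],z0+z]),1) for z in(0,.035,.062)])
u,v=map(int,proj(s,[p[0],p[1],z0+.02]));print(u,v)
print(s['frame'][v-12:v+14:2,u-26:u+26:2].mean(2).astype(int))
E
```

```text
time: 21.33
position: [0.5763, 0.0135, 0.2261]
tcp_rot: [-3.137, -0.002, 1.629]
wrist_force: [0.8, 0.4, -0.8]
finger_gap: 0.085
gripper_force: 30.0
time: 21.75
position: [0.5764, 0.0074, 0.2286]
tcp_rot: [-3.14, 0.001, 1.623]
wrist_force: [-0.1, -0.2, -1.6]
finger_gap: 0.082
gripper_force: 30.0
tx 2.0 ty 1.3 tz 63.6 turn -0.002
[-0.00090843  0.02842925] [array([337.2, 173.1]), array([337.9, 160. ]), array([338.5, 149.3])]
337 165
[[ 63  61  62  61  61  63  61  59  63  61 102 118 140 151 151 150 148 148
  147 149 149 144 148 148 151 148]
 [ 59  63  60  62  62  62  61  62  61  61  88 135 146 136  73  92 150 146
  147 146 149 149 146 150 148 149]
 [ 57  65  63  61  62  61  60  60  62  62  65 133 150 140  97 142 150 147
  148 146 151 148 147 148 150 150]
 [ 70  61  63  64  60  63  63  59  67  61  59 130 150 149 136 149 149 148
  150 152 143 135 126 118 109 107]
 [ 75  60  62  65  62  59  64  63  60  63  96 119 149 147 133 140 127 131
  143 109 100 103 103 103 102 103]
 [104  56  62  62  62  62  62  62  76 100 142 133 130 135 135 137 139 140
  148 112 105 104 106 104 104 103]
 [106  61  62  63  62  62  65  64  91  82  87 146 143 143 139 142 138 140
  142 125 104 102 103 102 101 105]
 [106  70  63  62  64  62  64  60  63  61  71 144 142 141 141 141 141 139
  139 132 104 105 107 103 100 105]
 [103  97  58  60  62  59  61  61  63  65  66 143 143 143 142 141 143 139
  141 143 104 103 105 104 103 105]
 [101 101  55  57  57  60  60  60  61  60  57 137 143 142 142 139 143 139
  141 144 106 105 105 107 104 106]
 [101 125 169 119 123 128  64  60  64  62  59 119 145 144 142 141 143 138
  139 145 108 105 101 104  97 103]
 [ 97 171 226 154 125 130  75  61  64  65  62 106 147 140 143 141 143 141
  138 145 117 102 101  99 101 102]
 [100 122 222 225 123 127  80  60  61  61  60  82 149 140 140 141 143 140
  138 139 128 102 101 100 104 103]]
```

```bash
python3 - <<'E'
from fit import *
s={**dict(cal('scene')),'frame':cv2.imread('pics/s7.png')[...,::-1]}
p=np.array([.5764,.0074]);z0=.1891;a=injig(p)
f=s['frame'].astype(int).mean(2)
def edge(y):
    q=np.array([proj(s,[*jig(a[0]+x,a[1]+y),z0+.0355-x]) for x in(.008,.032)]);return lambda v:np.interp(v,q[:,1],q[:,0]),q
for v in(168,172,176,180):
    r=f[v,325:360].astype(int);print(v,r)
    print([round(float(edge(y)[0](v)),1) for y in(-.018,.018)])
print(edge(0)[1])
E
```

```text
168 [ 64  62  62  62  59  57  65 117 144 146 141 140 142 143 142 138 142 144
 142 139 140 140 141 143 141 110  97 102 103 102 106 103 105 104 105]
[330.3, 347.8]
172 [ 60  61  62  61  62  62  59  80 130 145 141 139 142 141 144 142 140 143
 143 141 139 139 140 140 145 134 109 104 106 104 102 102 103 103 104]
[331.0, 348.6]
176 [ 63  60  62  64  58  63  59  59  93 138 146 142 140 142 144 140 140 141
 141 145 140 142 138 140 141 142 124 104 102 103 102 101 101 104 102]
[331.7, 349.3]
180 [ 60  63  61  61  61  59  61  54  61 115 142 146 141 138 148 147 145 140
 150 195 203 203 199 200 203 186 161 116 103 102 106 104 104 104 102]
[332.4, 350.0]
[[338.61713325 165.42191796]
 [341.60195272 181.98353951]]
```

```bash
python3 -m inch '[[2,1.3,30,0,1],[2,1.3,60,0,1],[2,1.3,80,0,1],[2,1.3,92,0,1],[2,1.3,96,0,1],[2,1.3,96,0,1],[2,1.3,96,0,1]]'; python3 -m inch '[[0,0,2,0,1],[0,0,4,0,1],[0,0,5,0,1],[0,0,5,0,1]]'; python3 -m inch '[[0,0,1,0,1],[0,0,2,0,1],[0,0,2,0,1]]'; python3 -c "
from h import *
print(injig(bot.sense()['position']))"
```

```text
time: 22.43
position: [0.5792, 0.0109, 0.1342]
tcp_rot: [3.14, -0.0, 1.624]
wrist_force: [0.5, 1.3, -1.0]
finger_gap: 0.085
gripper_force: 30.0
time: 22.77
position: [0.5785, 0.0112, 0.1285]
tcp_rot: [3.141, -0.0, 1.625]
wrist_force: [0.1, -0.7, -2.3]
finger_gap: 0.081
gripper_force: 30.0
time: 23.02
position: [0.5785, 0.0111, 0.127]
tcp_rot: [3.141, -0.0, 1.625]
wrist_force: [-1.3, -0.3, 4.2]
finger_gap: 0.084
gripper_force: 30.0
[0.00091978 0.03163546]
```

```bash
python3 -m inch '[[0,-0.5,1,0,1],[0,-0.5,1,0,1],[0,-0.5,1,0,1]]'; python3 - <<'E'
from fit import *
s=viewer.camera('scene');cv2.imwrite('pics/s8.png',s['frame'][...,::-1])
p=bot.sense()['position'];a=injig(p);z0=p[2]-.0395;f=s['frame'].astype(int).mean(2)
for x in(.012,.02,.026):
    q=[proj(s,[*jig(a[0]+x,a[1]+y),z0+.0355-x]) for y in(-.018,.018)];v=int(round(q[0][1]));v2=int(round(q[1][1]))
    print(np.round(q,1));print(v,f[v,322:340].astype(int));print(v2,f[v2,340:362].astype(int))
E
```

```text
time: 23.27
position: [0.5786, 0.0111, 0.1269]
tcp_rot: [3.14, -0.0, 1.625]
wrist_force: [-2.8, 0.2, 8.9]
finger_gap: 0.088
gripper_force: 30.0
[[331.1 205.6]
 [346.8 202.7]]
206 [222 221 223 224 155 133 135 137 136 136 125 131 139 139 139 140 138 139]
203 [140 141 143 137 137 137 141 141 138 136 135 132 132 133 131 133 131 132
 132 130 131 133]
[[332.  210.8]
 [347.7 207.8]]
211 [157 150 150 147 140 125 117 117 120 115 114 107 135 142 140 138 139 138]
208 [139 139 140 139 138 136 136 138 142 134 116 107 103  99  97  97 100 105
 109 111 110 123]
[[332.7 214.6]
 [348.4 211.6]]
215 [246 179 152 153 149 151 153 152 154 154 155 156 138 138 141 141 138 138]
212 [140 137 137 140 136 138 138 137 138 138 115  87  76  87  96 100 108 106
 106 105 138 156]
```

```bash
python3 -m inch '[[0,0,-1,0,1],[0,0,-1,0,10],[0,0,-1,0,20],[0,0,-1,0,30],[0,0,-1,0,36],[0,0,-1,0,36],[0,0,-1,0,36]]'; python3 -m inch '[[0,0,-10,0,36],[0,0,-30,0,36],[0,0,-60,0,36],[0,0,-95,0,36],[0,0,-130,0,36],[0,-35,-140,0,36],[0,-70,-140,0,36],[0,-110,-140,0,36],[0,-140,-140,0,36],[0,-150,-140,0,36]]'; python3 -m inch '[[0,-30,0,0,36],[0,-60,0,0,36],[0,-60,0,0,36],[0,-60,0,0,36]]'; python3 - <<'E'
from fit import *
s=viewer.camera('scene');t=viewer.camera('top')
for n,c in(('s9',s),('t9',t)):cv2.imwrite(f'pics/{n}.png',c['frame'][...,::-1])
x,y=jig(0,.0335)
for c in(s,t):
    u,v=proj(c,[x,y,.115]);print(u,v)
for c,g in((s,s['frame']),):
    f=g.astype(int);yl=(f[...,0]-f[...,2]>70)&(f[...,1]-f[...,2]>40);w=np.zeros_like(yl);w[222:250,335:355]=1
    v,u=np.nonzero(yl&w);print('ptr',len(u),u.mean(),v.mean(),v.min())
ms=brightmask(s,343,200,24,120);sl=sil(s,[x,y,JY],.0865)
print(sl.sum())
# best correlation in gradient sense: evaluate edges
g=cv2.magnitude(*[cv2.Sobel(cv2.cvtColor(s['frame'],cv2.COLOR_RGB2GRAY).astype(np.float32),5,*d) for d in((1,0),(0,1))])
gt=cv2.magnitude(*[cv2.Sobel(cv2.cvtColor(t['frame'],cv2.COLOR_RGB2GRAY).astype(np.float32),5,*d) for d in((1,0),(0,1))])
for n,c,G in(('scene',s,g),('top',t,gt)):
    best=[]
    for dx in np.arange(-.008,.0081,.002):
      for dy in np.arange(-.008,.0081,.001):
        for dw in(-.1,-.05,0,.05,.1):
            m=sil(c,[x+dx,y+dy,JY+dw],.0865,k=2);e=np.hypot(cv2.Sobel(m,6,1,0),cv2.Sobel(m,6,0,1))
            best.append(((np.minimum(G,300)*e).sum()/e.sum(),*injig([x+dx,y+dy]),dw))
    print(n,np.round(sorted(best)[-3:],4))
E
```

```text
time: 23.9
position: [0.5778, 0.0111, 0.126]
tcp_rot: [-3.141, -0.0, 1.625]
wrist_force: [-0.0, -0.2, 0.1]
finger_gap: 0.379
gripper_force: 0.0
time: 24.73
position: [0.4238, 0.0025, 0.2666]
tcp_rot: [-3.14, -0.0, 1.624]
wrist_force: [-1.1, 0.5, -0.4]
finger_gap: 0.393
gripper_force: 0.0
time: 25.07
position: [0.3679, -0.0003, 0.2671]
tcp_rot: [3.139, -0.0, 1.625]
wrist_force: [0.6, 0.1, 0.1]
finger_gap: 0.389
gripper_force: 0.0
338.1424498525718 198.65176874457913
300.0952220233543 190.62615353348966
ptr 72 343.65277777777777 239.25 227
521.2196078431373
scene [[ 1.990647e+02  2.200000e-03  3.640000e-02 -1.000000e-01]
 [ 1.994658e+02  2.100000e-03  3.540000e-02  0.000000e+00]
 [ 2.009330e+02  2.100000e-03  3.540000e-02 -5.000000e-02]]
top [[ 1.823092e+02 -5.900000e-03  3.580000e-02 -5.000000e-02]
 [ 1.841458e+02 -5.800000e-03  3.680000e-02 -1.000000e-01]
 [ 1.847998e+02 -5.900000e-03  3.480000e-02 -1.000000e-01]]
```

```bash
python3 - <<'E'
from fit import *
t={**dict(cal('top')),'frame':cv2.imread('pics/t9.png')[...,::-1]}
f=t['frame'].astype(int).mean(2).astype(int)
for n,x,z in(('tab+',.004,.1485),('tab-',-.004,.1485),('foot+',.032,.09),('foot-',-.032,.09),('tube+',.014,.095),('tube-',-.014,.095)):print(n,np.round(proj(t,[*jig(x,.0345),z]),1))
print(f[174:212,290:310])
E
```

```text
tab+ [299.5 188. ]
tab- [299.6 190.7]
foot+ [299.6 181.2]
foot- [300.3 201.9]
tube+ [299.8 186.8]
tube- [300.  195.9]
[[ 82  85  83  82  84  83  82  82  78  77  73  74  77  82  85  82  83  85
   84  84]
 [ 64  64  61  62  61  63  61  60 134 173 173 212 159  49  62  71  73  69
   67  72]
 [210 246 255 255 255 255 255 254 234 197 180 182 178 232 255 255 255 254
  254 254]
 [244 244 243 241 234 231 233 234 216 189 173 181 164 200 235 231 229 229
  229 230]
 [237 236 237 234 226 225 225 230 217 165 145 180 164 203 234 228 227 228
  228 229]
 [236 236 236 238 234 232 236 239 225 169 179 201 177 209 239 232 230 231
  230 208]
 [236 236 237 241 197 126 133 137 161 124 133 168 127 101 175 208 201 197
  195 226]
 [236 236 237 242 227 202 206 211 166 116 117 118 155 175 172 186 231 242
  238 238]
 [237 237 238 244 203 133 141 143 145 144 146 144 145 146 142 153 225 242
  237 236]
 [239 237 238 235 182 134 142 143 145 146 147 147 146 145 142 153 226 241
  237 235]
 [234 239 241 236 184 137 144 145 145 146 147 145 145 147 144 153 227 242
  238 238]
 [243 246 246 241 187 140 143 144 145 147 145 1
[... 1548 characters left out ...]
 243 238
  236 236]
 [239 239 239 244 197 123 129 128 128 128 129 129 129 128 119 213 241 236
  236 236]
 [236 236 237 239 243 245 249 250 249 250 249 250 250 249 246 241 238 236
  236 236]
 [236 236 237 237 238 239 240 240 240 239 239 240 240 239 239 237 236 237
  236 236]
 [236 236 236 236 237 236 237 236 238 236 236 236 236 235 236 236 236 236
  236 236]
 [236 236 237 236 237 236 236 236 235 236 236 236 237 236 236 235 236 236
  236 236]
 [236 236 236 236 236 236 236 236 236 236 236 236 235 236 235 236 236 237
  236 236]
 [236 237 237 237 237 237 237 237 237 237 237 237 237 236 237 237 238 239
  239 239]
 [241 241 241 242 241 241 241 240 240 241 241 241 241 243 245 247 247 251
  251 252]]
```

```bash
python3 -c "
from bench import order
print(order.sign_off())"
```

```text
the job is handed in; nothing more can be done
None
```

The job is handed in at about 25 s of the 61 s allowed; no verdict was returned. By my last measurements the long tube is in both vees against the stop, the hold-down arm lies on it, and the saddle stands upright astride it about 1.5–3 mm from the pointer line.

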